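# True a frame-corner jig with a square

## Task

The swinging fence of the frame-corner jig has drifted inwards. Pick up the square by its orange grip and press it into the jig's inside corner, so that it pushes the swinging fence back until both outer edges of the square lie flush against both fences with no gap, and hold it pressed against both for about a second. Then lay the square back flat in the middle of the black mat, leaving the fence truly at right angles, and do not knock over the ink bottle.

Things in the scene. Friction and masses are not known exactly. Their poses are not given: they have to be found in the camera images.
- jig_board: plywood board 300 x 320 x 9 mm, fixed, carrying two fences that meet in an inside corner. Origin: that inside corner (where the fences' inner faces meet), at the board's underside; z up, board top at 9 mm. It spans x -250 to +50, y -270 to +50 mm; the open inside of the corner is at negative x and negative y
- fixed_fence: dark brown fence that does not move, 35 mm wide, 32 mm high, standing on the board (top 41 mm above the table). Origin at the inside corner on the board's top, axes as the board's. Its inner face is the plane x = 0 of the board, from y = -2 to -257 mm; the fence lies on the +x side of it
- moving_fence: lighter brown fence, same section, 215 mm long, hinged on an upright pin at the inside corner. Origin at the pin on the board's top; its inner face is its own plane y = 0, running from the pin along its -x axis (x -2 to -217 mm), the wood on the +y side. Over the corner a brass pin head of 13 mm radius stands 12 mm above the fence tops
- fence_swing (a joint): angle of the moving fence (rad): 0 = exactly at right angles to the fixed fence, positive = leaning inwards, corner too tight (starts at 0.10 to 0.30), negative = opened too far, which the square cannot push back. Stiff friction hinge: needs about 0.45 N m (3 to 4 N at the far end of the square's leg) and stays where it is left
- square: steel L-shaped square, about 0.35 kg: two legs 135 mm long, 25 wide, 12 thick, and a 10 mm thick brace across with an upright grip. Origin: underside, right below the grip; z up. Its outer edges are the planes x = +60 and y = +60 mm, the legs end at y = -75 and x = -75. A 5 mm notch at the outer corner. Home in the jig, its axes are parallel to the board's, its origin at board x = y = -60 mm
- mat: black rubber mat 180 x 180 x 6 mm, fixed; the square starts on it. Origin: centre of the underside; top at 6 mm
- ink_bottle: amber ink bottle, 52 mm across, 105 mm tall, standing; origin at the centre of its base
- square_grip (a point): middle of the square's orange grip block, 32 mm above the square's underside: block 28 mm thick along the square's diagonal that points to its outer corner (+x +y), 50 mm long across that diagonal, 40 mm high (12 to 52 mm above the underside)
There are look-alikes about, which are no part of the job. What is shaped like the square but green is not meant.

How it is judged (in metres and radians):
On the way:
1. the square is held pressed into the inside corner, flush against both fences, with the moving fence at right angles (contact force between square and fixed_fence above 0.5 N and contact force between square and moving_fence above 0.5 N and contact force between the fingers and square above 1 N and angle between the x axis of square and the x axis of jig_board, either way round below 0.02 rad and x of square in the frame of jig_board between -0.063 and -0.05 m and y of square in the frame of jig_board between -0.063 and -0.05 m and value of joint fence_swing between -0.02 and 0.02 rad), for 0.5 s.
At the end, for the whole second after the job is handed in: the moving fence stands at right angles to the fixed one within 0.02 rad; the square lies flat and still on the mat, its origin within 50 mm of the mat's centre; the ink bottle stands upright (value of joint fence_swing between -0.02 and 0.02 rad and horizontal distance between square and mat below 0.05 m and height (world z) of square below 0.011 m and angle between square's own z axis and vertical below 0.06 rad and linear speed of square below 0.02 m/s and angle between ink_bottle's own z axis and vertical below 0.2 rad); the robot touches nothing.
It fails at once if the ink bottle is knocked over (angle between ink_bottle's own z axis and vertical above 0.5 rad).
It also fails if it takes over 72 s, if anything falls off the work surface, if the arm or the gripper's body presses on something with over 40 N, if the wrist force passes 120 N, or if a joint passes its speed limit or range.

## Robot

A 7-joint arm with a two-finger parallel gripper is mounted at the origin on the work surface. World frame = base frame: x ahead of the robot, y to its left, z up, the work surface at z = 0. Lengths are in m, angles in degrees, forces in N, time in s.
With the tool pointing down it reaches from about 0.425 to 0.875 m from the base axis. Payload 4.7 kg.
Tool frame: the origin (TCP) lies on the centre line of the jaws, within the pads' length; the fingertips stand 8 mm ahead of it and the grasp point (between the pads) lies 11 mm behind it; z points along the fingers, y is the direction in which the jaws open and shut (so a half turn about z gives the same grasp; the last joint's range is limited). The gripper opens to 87 mm and grips with 3 to 60 N. Pads are 19 mm wide; open, the fingers measure 117 mm over their backs; the gripper's body (75 mm by 190 mm) begins 51 mm behind the grasp point.
Start: joints at [-64.28, 18.392, -4.016, 83.108, 1.295, 78.541, -3.26], TCP at [0.274, 0.59, 0.231] pointing down, gripper open.
Joint ranges: [-163.93, 163.93], [-17.29, 119.83], [-79.2, 71.16], [3.27, 140.29], [-89.18, 269.18], [5.43, 117.66], [-154.24, 154.24]. Speed limits (degrees/s): [147.25, 147.25, 180, 180, 180, 180, 180].

## Interface

Orientations are given as [roll, pitch, yaw] about the fixed x, y, z axes, in that order (R = Rz(yaw) Ry(pitch) Rx(roll)).
In Python, from cell import status, vision, workorder gives the robot as it stands.
- The arm moves only by the tool step_arm, never from a script. Its argument "series" is a list of rows, each an object of numbers: "ax", "ay", "az": the turn, a rotation vector about the world's x, y, z in degrees; "x", "y", "z": the shift along the world's x, y, z in m; "claw": the opening in per cent of the stroke, from 0 (shut) to 100 (fully open). In form: [{"ax": .., "ay": .., "az": .., "x": .., "y": .., "z": .., "claw": ..}, ...]. A call has 1 to 12 rows; each row is the pose to reach, as a shift and turn from the pose commanded when the call began; what a row does not reach only later rows make up. A row lasts 1/10 s, in which the tool goes at most 50 mm and 8.59 degrees, less where a joint would pass 70% of its speed; a pose out of reach is approached as far as the arm can. A call with a gripper value outside its range is refused whole. The fingers move at their own pace and stop on an object; "squeeze" is the grip in N (left out, the last holds). Time passes only in rows, so rows that repeat a pose let the fingers close. It gives the time, the measured TCP pose, the force and the opening at its end, in the units of the state.
- status.get_obs(): the state, without advancing time (a new reading comes with each control period).
- vision.read_camera(name): name is "scene" or "top" or "wrist"; returns the picture (480x640x3 uint8, red, green, blue); there is no depth.
- vision.camera_params(name): a dict with "fovy" (degrees; the focal length in pixels is half the picture's height over the tangent of half this angle, whatever the lens; pixels are square), "cx", "cy" (the principal point, pixels), "dist" ([k1, k2, p1, p2, k3] as OpenCV has them; the pictures are not rectified), "eye" and "orientation" of the camera in the world; the wrist camera has in their place "tool_from_camera" (4x4, takes a point from camera to tool coordinates, whose origin is the TCP and whose axes are the flange's). Camera axes: x right, y down, z forward; pixel columns grow to the right and rows downward; lengths in m; the calibration is good to about 2 mm. A picture is of the moment at which its call begins: read the wrist's pose just before it. camera_params takes no time and is no camera call.
- workorder.sign_off(): hands the job in, once; it reports no verdict.
The state is a dict: "time_s": time; "qpos": joint angles; "joint_velocities": joint speeds; "effort": joint torques, N m; "tool_pos": TCP position; "tool_rot": TCP orientation; "force": force on the tool from outside, world axes, zero at the start; "wrist_torque": the same for the moment, N m; "grip_width": finger opening in m.
Only numpy, scipy, OpenCV 4.12 (cv2) and the standard library are available. Lean on these libraries where they do the work, as an engineer would, in place of code of your own. Each camera call takes 0.05 s, during which the arm holds its last target.

## Working session

There is one attempt and no reset: what is moved stays moved. The work goes in short steps, Python scripts to look and compute and a tool call to move; the robot and the scene stay as the last step left them, time stands still between calls to the robot, and variables do not carry over. Pictures are saved under pics/ and viewed, and the job is handed in when it is done.

Besides the shell and the picture viewer there is one more tool, called after ">>>" in YAML: its name, and indented under it one key for each argument. step_arm: Moves the arm, as the interface text tells. Its arguments: {"type":"object","properties":{"series":{"type":"array"},"squeeze":{"type":"number"}},"required":["series"]}

```bash
mkdir -p pics; cat > h.py <<'E'
import numpy as np, cv2, json
from cell import status, vision, workorder
def save(n,im): cv2.imwrite('pics/'+n+'.png',cv2.cvtColor(np.ascontiguousarray(im),cv2.COLOR_RGB2BGR))
E
python3 - <<'E'
from h import *
for c in ('scene','top','wrist'):
    print(c,vision.camera_params(c))
for c in ('scene','top'):
    im=vision.read_camera(c); save(c+'0',im); np.save(c+'0.npy',im)
print(status.get_obs())
E
```

```text
scene {'fovy': 49.69992203482427, 'cx': 318.4017330479361, 'cy': 236.04339865955862, 'dist': array([-0.1045088,  0.       ,  0.       ,  0.       ,  0.       ]), 'eye': array([0.93777076, 0.55529306, 0.94035123]), 'orientation': array([-1.40259570e+02,  6.40297925e-02,  1.44339556e+02])}
top {'fovy': 45.14264279170839, 'cx': 317.00575227082237, 'cy': 247.4589950605621, 'dist': array([-0.09116847,  0.        ,  0.        ,  0.        ,  0.        ]), 'eye': array([ 0.22102703, -0.03147457,  1.63928492]), 'orientation': array([-169.46247534,   -0.218272  ,  -91.07971959])}
wrist {'fovy': 67.05604185677785, 'cx': 319.2885421458774, 'cy': 240.9193508091036, 'dist': array([-0.05618653,  0.        ,  0.        ,  0.        ,  0.        ]), 'tool_from_camera': array([[-5.99387852e-05, -9.51996911e-01, -3.06107623e-01,
         8.46417369e-02],
       [ 9.99999916e-01, -1.80893221e-04,  3.66769721e-04,
         2.68714992e-04],
       [-4.04536436e-04, -3.06107576e-01,  9.51996843e-01,
        -1.55577634e-01],
       [ 0.00000000e+00,  0.00000000e+00,  0.00000000e+00,
         1.00000000e+00]])}
{'time_s': 0.1, 'qpos': array([-64.28081169,  18.43553005,  -4.01625318,  83.1673336 ,
         1.29832103,  78.5413001 ,  -3.25990196]), 'joint_velocities': array([-0.11376203, -0.15915733, -0.11640238, -0.13959916, -0.00161886,
        0.0439981 , -0.11069893]), 'effort': array([-2.12145437e-04, -4.92572415e+01, -4.05681375e-01, -3.13398814e+01,
       -6.41602417e-02,  3.95328866e-02,  9.06138575e-05]), 'tool_pos': array([0.27364364, 0.58906413, 0.22956793]), 'tool_rot': array([-1.79901256e+02,  8.46633486e-03,  1.55091846e+02]), 'force': array([ 0.29408878, -0.24731775, -0.74930489]), 'wrist_torque': array([-0.001316  ,  0.03540348, -0.0129191 ]), 'grip_width': 0.08712816362828409}
```

View pics/scene0.png

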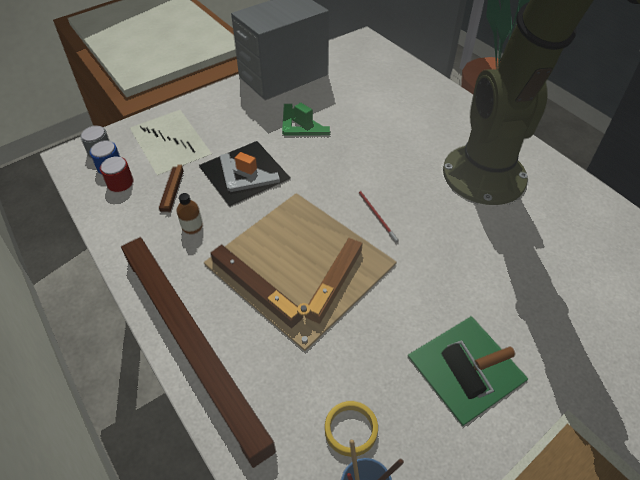

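View pics/top0.png

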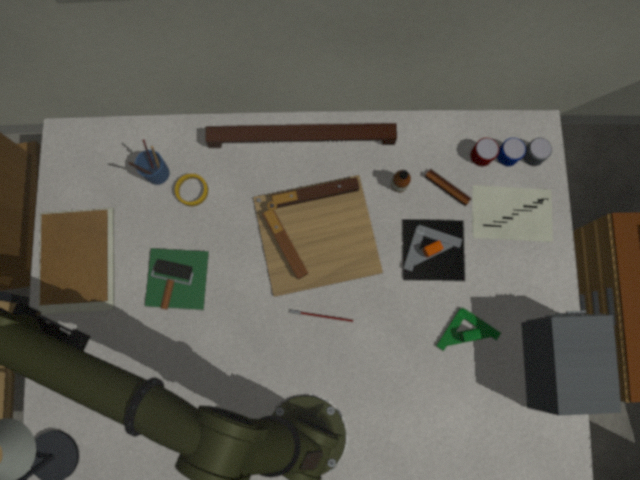

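```bash
python3 - <<'E'
from h import *
t=np.load('top0.npy'); s=np.load('scene0.npy')
save('c1',cv2.resize(t[160:310,240:400],None,fx=5,fy=4*1.0,interpolation=cv2.INTER_CUBIC)[:600] if 0 else cv2.resize(t[165:305,240:400],None,fx=4,fy=4,interpolation=cv2.INTER_CUBIC))
save('c2',cv2.resize(t[160:290,380:480],None,fx=4.6,fy=4.6,interpolation=cv2.INTER_CUBIC))
save('c3',cv2.resize(s[130:260,150:300],None,fx=4.6,fy=4.6,interpolation=cv2.INTER_CUBIC))
save('c4',cv2.resize(s[185:360,195:405],None,fx=3.4,fy=3.4,interpolation=cv2.INTER_CUBIC))
E
```

```text
(no output)
```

View pics/c1.png

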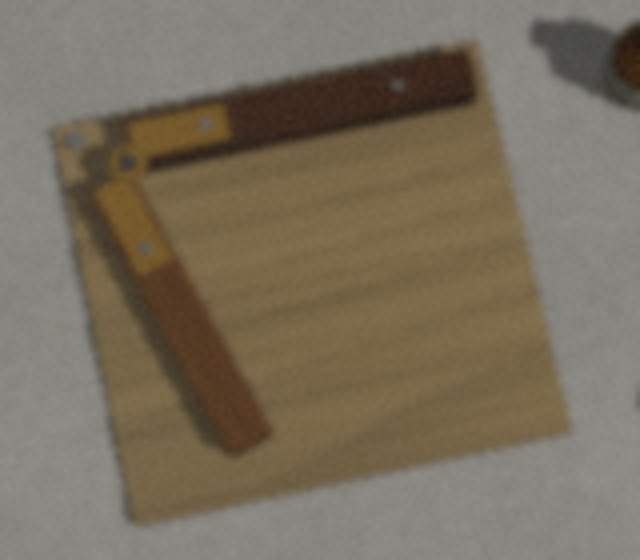

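View pics/c2.png

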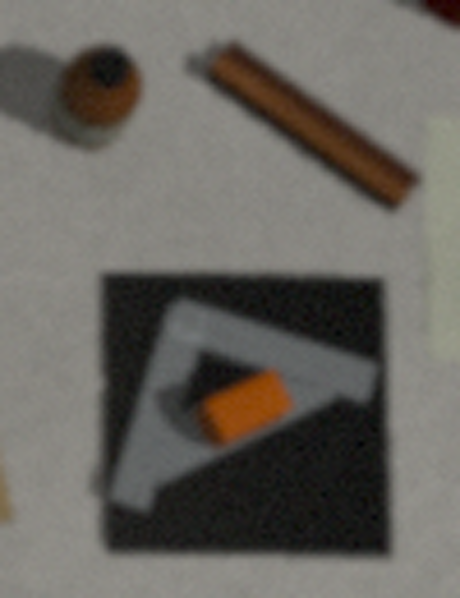

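View pics/c3.png

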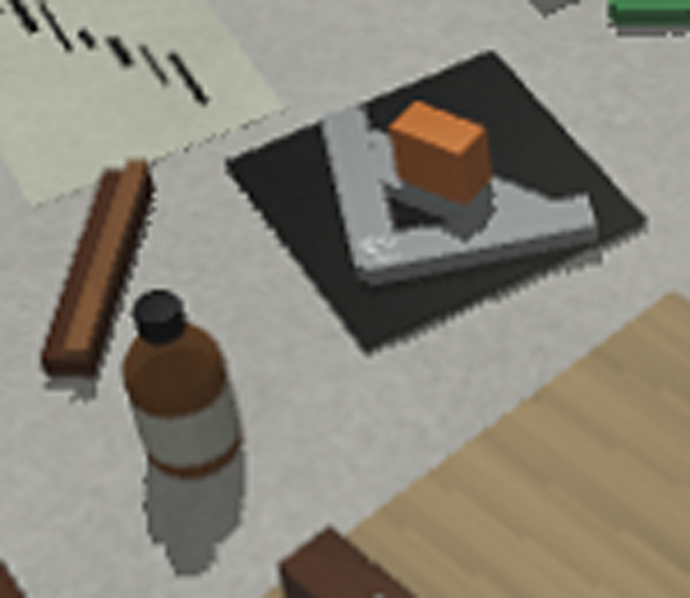

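View pics/c4.png

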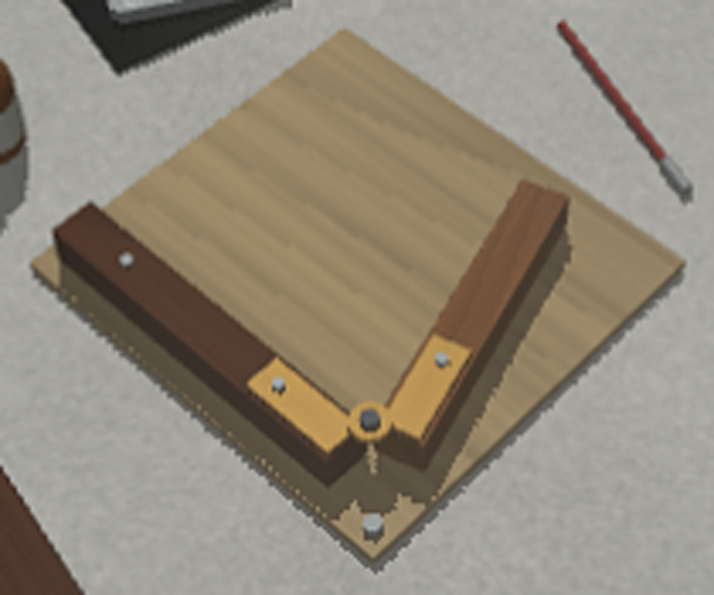

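The meant square is the grey one with the orange grip, at top (430,247) and scene (246,162), lying on the black mat. The green look-alike is at top (465,328) and scene (305,120), and the crops confirm it is not the one to take. Next I'll fit the poses from both views.

```bash
cat >> h.py <<'E'
from scipy.spatial.transform import Rotation as Rot
from scipy.optimize import least_squares
def cam(name,obs=None):
    p=vision.camera_params(name); f=240/np.tan(np.radians(p['fovy']/2))
    K=np.array([[f,0,p['cx']],[0,f,p['cy']],[0,0,1]])
    if name=='wrist':
        T=np.eye(4);T[:3,:3]=Rot.from_euler('xyz',obs['tool_rot'],degrees=True).as_matrix();T[:3,3]=obs['tool_pos']
        T=T@p['tool_from_camera']; R=T[:3,:3];e=T[:3,3]
    else: R=Rot.from_euler('xyz',p['orientation'],degrees=True).as_matrix();e=p['eye']
    return K,p['dist'],R,e
def proj(c,P):
    K,d,R,e=c; P=np.atleast_2d(P).astype(float)
    return cv2.projectPoints(P,cv2.Rodrigues(R.T)[0],-R.T@e,K,d)[0].reshape(-1,2)
def ray(c,uv,z):
    K,d,R,e=c; n=cv2.undistortPoints(np.array(uv,float).reshape(-1,1,2),K,d).reshape(-1,2)
    D=np.c_[n,np.ones(len(n))]@R.T; return e+D*((z-e[2])/D[:,2])[:,None]
def unc(p,s,off): return (np.array(p,float)+.5)/s-.5+np.array(off)
def pose(pts,x):
    c,s=np.cos(x[2]),np.sin(x[2]); q=np.array(pts,float).copy(); o=q.copy()
    o[:,0]=x[0]+c*q[:,0]-s*q[:,1]; o[:,1]=x[1]+s*q[:,0]+c*q[:,1]; return o
def fit(obsl,x0):
    # obsl: list of (cam, model pts world z, pixels)
    f=lambda x: np.concatenate([(proj(c,pose(m,x))-uv).ravel() for c,m,uv in obsl])
    r=least_squares(f,x0,loss='soft_l1'); return r.x,f(r.x).reshape(-1,2)
E
cat > m1.py <<'E'
from h import *
T=cam('top');S=cam('scene')
o1=(240,165);o2=(380,160);o3=(150,130);o4=(195,185)
B=np.array([[50,50,9],[50,-270,9],[-250,-270,9],[-250,50,9],[0,0,53]])/1e3
def show(n,l,x0):
    for k in ([l[0]],[l[1]],l):
        x,r=fit(k,x0); print(n,x[:2].round(4),np.degrees(x[2]).round(2),'res',r.round(1).tolist() if k is l else '')
    return x
b=show('board',[(T,B,unc([(50,128),(477,42),(570,432),(135,522),(127,162)],4,o1)),(S,B,unc([(375,560),(33,265),(345,30),(685,262),(370,420)],3.4,o4))],[.5,.1,.2])
M=np.array([[90,90,6],[90,-90,6],[-90,-90,6],[-90,90,6]])/1e3
m=show('mat',[(T,M,unc([(103,273),(383,280),(390,552),(107,550)],4.6,o2)),(S,M,unc([(370,352),(228,160),(492,50),(645,222)],4.6,o3))],[.5,-.3,0])
d=np.sqrt(.5)
g=[(14,25),(14,-25),(-14,-25),(-14,25)]  # (along diag, across)
G=[[d*(a-c),d*(a+c),58] for a,c in g]
Q=np.array([[60,-75,18],[35,-75,18],[-75,60,18],[-75,35,18]]+G)/1e3
sq=show('square',[(T,Q,unc([(380,362),(370,402),(108,495),(148,512),(203,408),(278,370),(293,405),(222,445)],4.6,o2)),
 (S,Q,unc([(325,120),(367,105),(598,235),(588,195),(467,150),(390,130),(417,101),(487,127)],4.6,o3))],[.5,-.3,-.3])
mv=ray(S,unc([(522,181)],3.4,o4),.041)[0]; c,s=np.cos(b[2]),np.sin(b[2]); dd=mv[:2]-b[:2]; v=np.array([c*dd[0]+s*dd[1],-s*dd[0]+c*dd[1]]);print('mov end',v,np.arctan2(v[1],v[0]))
print('bottle', ray(S,unc([(160,297)],4.6,o3),.105), ray(T,unc([(110,67)],4.6,o2),.105))
E
python3 m1.py
```

```text
board [0.6404 0.0841] 11.14 res 
board [0.6416 0.0904] 11.37 res 
board [0.6408 0.0876] 11.24 res [[-1.0, -0.4], [-1.2, -1.2], [-0.7, -0.2], [-1.8, 1.2], [-1.3, -0.1], [-0.6, -0.4], [-1.7, -1.5], [-0.2, -1.9], [0.8, -0.9], [-0.2, -1.2]]
mat [ 0.5134 -0.3788] -2.03 res 
mat [ 0.5152 -0.371 ] -1.83 res 
mat [ 0.5137 -0.3763] -1.88 res [[-1.1, -0.7], [-0.8, -1.2], [-0.3, 0.8], [-1.2, 0.5], [-1.3, -1.8], [-1.2, -0.7], [-0.0, -1.3], [0.6, -1.7]]
square [ 0.5086 -0.3702] -20.03 res 
square [ 0.5106 -0.3616] -20.53 res 
square [ 0.5084 -0.3675] -20.08 res [[-1.3, 0.9], [-1.6, 0.3], [-0.6, 0.8], [-0.9, -0.1], [-0.9, -1.2], [-1.6, -0.6], [-0.2, 0.6], [-0.4, -0.3], [-0.8, -2.3], [-0.7, -0.8], [-0.1, -3.3], [-0.1, -1.1], [-1.4, 0.1], [-0.8, -1.9], [-0.3, -1.9], [0.5, -1.3]]
mov end [-0.20466667 -0.05814262] -2.8648004802660267
bottle [[ 0.70835613 -0.28718597  0.105     ]] [[ 0.70910196 -0.28708115  0.105     ]]
```

>>> step_arm:
  series:
    - {"x": 0.226,"y": -0.19,"z": 0.07}
    - {"x": 0.226,"y": -0.19,"z": 0.07}
    - {"x": 0.226,"y": -0.19,"z": 0.07}
    - {"x": 0.226,"y": -0.19,"z": 0.07}
    - {"x": 0.226,"y": -0.19,"z": 0.07}
    - {"x": 0.226,"y": -0.19,"z": 0.07}
    - {"x": 0.286,"y": -0.54,"z": 0.07,"az": -9}
    - {"x": 0.286,"y": -0.54,"z": 0.07,"az": -9}
    - {"x": 0.286,"y": -0.54,"z": 0.07,"az": -9}
    - {"x": 0.286,"y": -0.54,"z": 0.07,"az": -9}
    - {"x": 0.286,"y": -0.54,"z": 0.07,"az": -9}
    - {"x": 0.286,"y": -0.54,"z": 0.07,"az": -9}

```text
invalid input
```

>>> step_arm:
  series:
    - {"ax": 0,"ay": 0,"az": 0,"x": 0.226,"y": -0.19,"z": 0.07,"claw": 100}
    - {"ax": 0,"ay": 0,"az": 0,"x": 0.226,"y": -0.19,"z": 0.07,"claw": 100}
    - {"ax": 0,"ay": 0,"az": 0,"x": 0.226,"y": -0.19,"z": 0.07,"claw": 100}
    - {"ax": 0,"ay": 0,"az": 0,"x": 0.226,"y": -0.19,"z": 0.07,"claw": 100}
    - {"ax": 0,"ay": 0,"az": 0,"x": 0.226,"y": -0.19,"z": 0.07,"claw": 100}
    - {"ax": 0,"ay": 0,"az": 0,"x": 0.226,"y": -0.19,"z": 0.07,"claw": 100}
    - {"ax": 0,"ay": 0,"az": -9,"x": 0.286,"y": -0.54,"z": 0.07,"claw": 100}
    - {"ax": 0,"ay": 0,"az": -9,"x": 0.286,"y": -0.54,"z": 0.07,"claw": 100}
    - {"ax": 0,"ay": 0,"az": -9,"x": 0.286,"y": -0.54,"z": 0.07,"claw": 100}
    - {"ax": 0,"ay": 0,"az": -9,"x": 0.286,"y": -0.54,"z": 0.07,"claw": 100}
    - {"ax": 0,"ay": 0,"az": -9,"x": 0.286,"y": -0.54,"z": 0.07,"claw": 100}
    - {"ax": 0,"ay": 0,"az": -9,"x": 0.286,"y": -0.54,"z": 0.07,"claw": 100}

```text
time_s: 1.3
tool_pos: [0.5495, 0.1042, 0.3002]
tool_rot: [-180.0, -0.0, 146.1]
force: [0.5, 0.5, 0.0]
grip_width: 0.087
```

```bash
python3 - <<'E'
from h import *
vision.read_camera('wrist'); 
o=status.get_obs(); im=vision.read_camera('wrist'); save('w1',im); np.save('w1.npy',im); np.save('w1o.npy',o,allow_pickle=True); print(o['tool_pos'],o['tool_rot'],o['joint_velocities'].max())
E
```

```text
[0.5513492  0.09226243 0.30064017] [-179.73018137    0.2750737   145.32575711] 1.4608236675966748
```

View pics/w1.png

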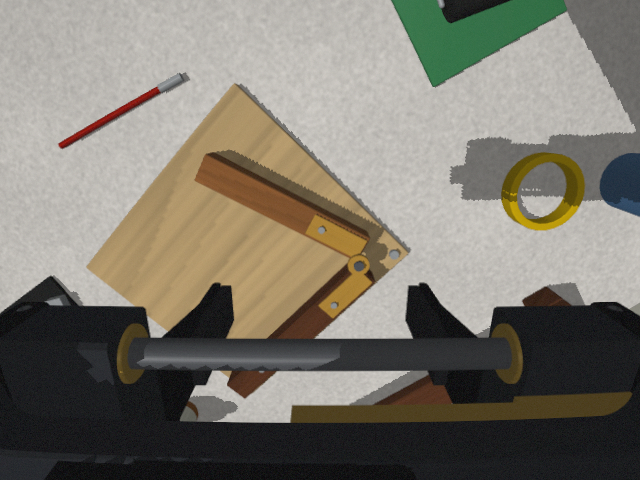

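```bash
python3 - <<'E'
from h import *
im=np.load('w1.npy')
save('c5',cv2.resize(im[70:310,80:420],None,fx=2.3,fy=2.3,interpolation=cv2.INTER_CUBIC))
E
```

```text
(no output)
```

View pics/c5.png

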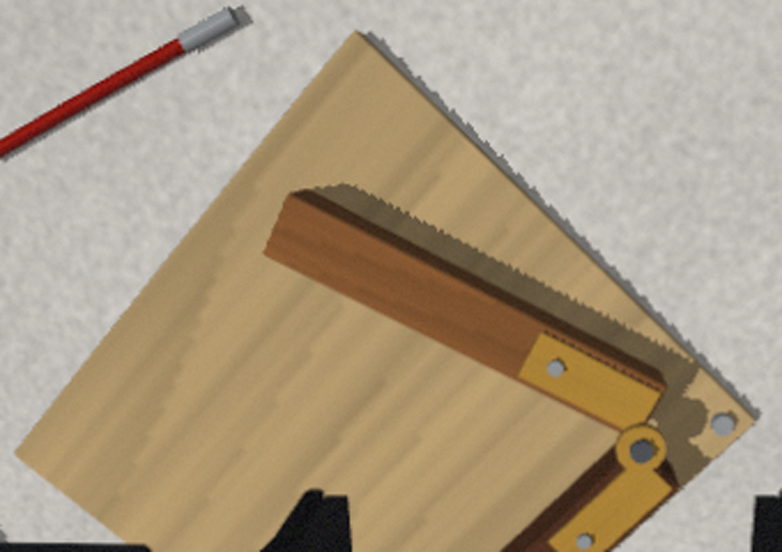

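```bash
cat > m2.py <<'E'
from h import *
o=np.load('w1o.npy',allow_pickle=True).item(); W=cam('wrist',o)
off=(80,70)
B=np.array([[-250,50,9],[50,50,9],[-250,-270,9],[0,0,53]])/1e3
uv=unc([(360,31),(760,413),(15,453),(643,447)],2.3,off)
x,r=fit([(W,B,uv)],[.64,.09,.2]); print(x[:2],np.degrees(x[2]),r.round(1).tolist())
mv=ray(W,unc([(266,245),(290,193)],2.3,off),.041)
c,s=np.cos(x[2]),np.sin(x[2])
for p in mv:
    d=p[:2]-x[:2]; v=np.array([c*d[0]+s*d[1],-s*d[0]+c*d[1]]); print(v, np.arctan2(v[1],v[0]))
home=pose(np.array([[-.06,-.06,0.]]),x); print('home',home)
E
python3 m2.py
```

```text
[0.64089823 0.08860729] 11.610114732769734 [[-1.6, -2.6], [0.2, 1.6], [0.1, 0.1], [0.7, 0.4]]
[-0.2097531  -0.05718004] -2.8754530954557485
[-0.21684226 -0.02886001] -3.009278082277621
home [[0.59420089 0.01775985 0.        ]]
```

>>> step_arm:
  series:
    - {"ax": 0,"ay": 0,"az": -30,"x": 0.0,"y": -0.55,"z": -0.03,"claw": 100}
    - {"ax": 0,"ay": 0,"az": -30,"x": 0.0,"y": -0.55,"z": -0.03,"claw": 100}
    - {"ax": 0,"ay": 0,"az": -30,"x": 0.0,"y": -0.55,"z": -0.03,"claw": 100}
    - {"ax": 0,"ay": 0,"az": -30,"x": 0.0,"y": -0.55,"z": -0.03,"claw": 100}
    - {"ax": 0,"ay": 0,"az": -30,"x": 0.0,"y": -0.55,"z": -0.03,"claw": 100}
    - {"ax": 0,"ay": 0,"az": -30,"x": 0.0,"y": -0.55,"z": -0.03,"claw": 100}
    - {"ax": 0,"ay": 0,"az": -30,"x": 0.0,"y": -0.55,"z": -0.03,"claw": 100}
    - {"ax": 0,"ay": 0,"az": -30,"x": 0.0,"y": -0.55,"z": -0.03,"claw": 100}
    - {"ax": 0,"ay": 0,"az": -30,"x": 0.0,"y": -0.55,"z": -0.03,"claw": 100}
    - {"ax": 0,"ay": 0,"az": -30,"x": 0.0,"y": -0.55,"z": -0.03,"claw": 100}
    - {"ax": 0,"ay": 0,"az": -30,"x": 0.0,"y": -0.55,"z": -0.03,"claw": 100}
    - {"ax": 0,"ay": 0,"az": -30,"x": 0.0,"y": -0.55,"z": -0.03,"claw": 100}

```text
time_s: 2.6
tool_pos: [0.5448, -0.4517, 0.2674]
tool_rot: [-179.5, 0.0, 115.5]
force: [-1.1, -0.3, -0.9]
grip_width: 0.0868
```

```bash
python3 - <<'E'
from h import *
vision.read_camera('wrist'); vision.read_camera('wrist')
o=status.get_obs(); im=vision.read_camera('wrist'); save('w2',im); np.save('w2.npy',im); np.save('w2o.npy',o,allow_pickle=True); print(o['tool_pos'],o['tool_rot'],o['joint_velocities'].max())
E
```

```text
[ 0.54852488 -0.44509019  0.26884458] [-1.79884273e+02 -9.69449421e-02  1.15889190e+02] 0.6048981391764318
```

View pics/w2.png

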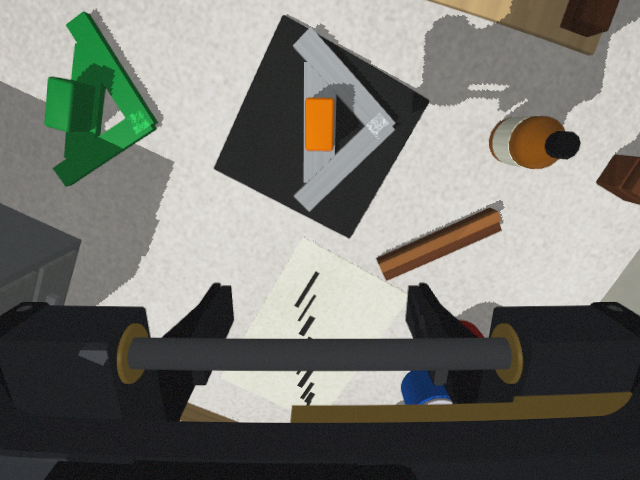

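```bash
python3 - <<'E'
from h import *
im=np.load('w2.npy')
save('c6',cv2.resize(im[10:245,205:435],None,fx=2.5,fy=2.5,interpolation=cv2.INTER_CUBIC))
E
```

```text
(no output)
```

View pics/c6.png

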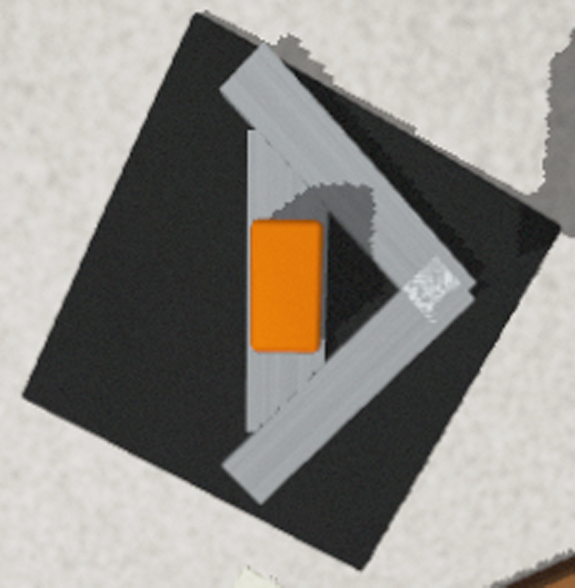

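```bash
cat > m3.py <<'E'
from h import *
o=np.load('w2o.npy',allow_pickle=True).item(); W=cam('wrist',o)
off=(205,10)
M=np.array([[-90,90,6],[90,90,6],[90,-90,6],[-90,-90,6]])/1e3
x,r=fit([(W,M,unc([(197,12),(560,230),(360,571),(22,397)],2.5,off))],[.5,-.37,0]);print('mat',x[:2],np.degrees(x[2]),r.round(1).tolist())
d=np.sqrt(.5); g=[(14,25),(14,-25),(-14,-25),(-14,25)]
G=[[d*(a-c),d*(a+c),58] for a,c in g]
Q=np.array([[-75,60,18],[-75,35,18],[60,-75,18],[35,-75,18]]+G)/1e3
uv=unc([(265,45),(221,90),(262,503),(222,465),(321,221),(321,352),(251,352),(251,221)],2.5,off)
for k in (slice(0,8),slice(0,4),slice(4,8)):
    x,r=fit([(W,Q[k],uv[k])],[.5,-.37,-.3]);print('sq',x[:2],np.degrees(x[2]),r.round(1).tolist())
E
python3 m3.py
```

```text
mat [ 0.51528166 -0.378363  ] -2.445951762468839 [[-0.3, -0.4], [1.5, -0.3], [0.1, 1.5], [-1.0, 0.1]]
sq [ 0.51126894 -0.36799401] -19.927454153396553 [[-0.4, -0.7], [-0.2, 0.0], [-0.4, 0.5], [0.1, 0.3], [1.5, -0.4], [0.2, 0.8], [-0.2, 0.4], [0.0, -0.8]]
sq [ 0.51149919 -0.36787992] -19.96868698632075 [[-0.1, -0.7], [0.1, 0.0], [-0.3, 0.5], [0.3, 0.3]]
sq [ 0.51096635 -0.36816167] -19.120443502846282 [[0.7, -0.6], [0.2, 0.6], [-0.2, 0.6], [-0.7, -0.6]]
```

>>> step_arm:
  series:
    - {"ax": 0,"ay": 0,"az": -0.9,"x": -0.037,"y": 0.077,"z": -0.14,"claw": 100}
    - {"ax": 0,"ay": 0,"az": -0.9,"x": -0.037,"y": 0.077,"z": -0.14,"claw": 100}
    - {"ax": 0,"ay": 0,"az": -0.9,"x": -0.037,"y": 0.077,"z": -0.14,"claw": 100}
    - {"ax": 0,"ay": 0,"az": -0.9,"x": -0.037,"y": 0.077,"z": -0.14,"claw": 100}
    - {"ax": 0,"ay": 0,"az": -0.9,"x": -0.037,"y": 0.077,"z": -0.14,"claw": 100}
    - {"ax": 0,"ay": 0,"az": -0.9,"x": -0.037,"y": 0.077,"z": -0.14,"claw": 100}
    - {"ax": 0,"ay": 0,"az": -0.9,"x": -0.037,"y": 0.077,"z": -0.14,"claw": 100}

```text
time_s: 3.45
tool_pos: [0.5147, -0.369, 0.1336]
tool_rot: [179.9, 0.3, 115.2]
force: [-0.7, -0.1, 0.5]
grip_width: 0.087
```

```bash
python3 - <<'E'
from h import *
o=status.get_obs(); im=vision.read_camera('wrist'); save('w3',im); print(o['time_s'],o['tool_pos'],o['tool_rot'],o['joint_velocities'].round(2),o['force'])
E
```

```text
3.45 [ 0.51468393 -0.36904949  0.13363019] [179.85167026   0.30217846 115.16263983] [ 0.42  0.2  -0.07  0.42  0.1  -0.07  0.08] [-0.7429266  -0.14412073  0.5147065 ]
```

View pics/w3.png

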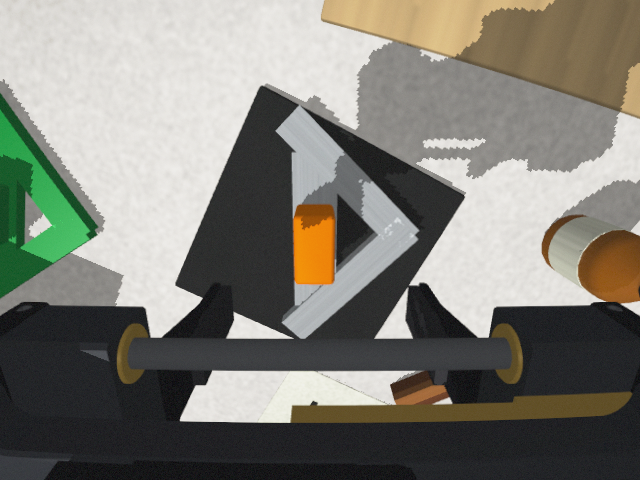

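>>> step_arm:
  series:
    - {"ax": 0,"ay": 0,"az": 0,"x": -0.003,"y": 0.001,"z": -0.05,"claw": 100}
    - {"ax": 0,"ay": 0,"az": 0,"x": -0.003,"y": 0.001,"z": -0.08,"claw": 100}
    - {"ax": 0,"ay": 0,"az": 0,"x": -0.003,"y": 0.001,"z": -0.1,"claw": 100}
    - {"ax": 0,"ay": 0,"az": 0,"x": -0.003,"y": 0.001,"z": -0.1,"claw": 100}
    - {"ax": 0,"ay": 0,"az": 0,"x": -0.003,"y": 0.001,"z": -0.1,"claw": 100}

```text
time_s: 4.0
tool_pos: [0.5104, -0.3671, 0.0318]
tool_rot: [180.0, 0.1, 115.1]
force: [-0.2, -0.1, 0.3]
grip_width: 0.087
```

Now I'll close the fingers.

>>> step_arm:
  series:
    - {"ax": 0,"ay": 0,"az": 0,"x": 0,"y": 0,"z": 0,"claw": 20}
    - {"ax": 0,"ay": 0,"az": 0,"x": 0,"y": 0,"z": 0,"claw": 10}
    - {"ax": 0,"ay": 0,"az": 0,"x": 0,"y": 0,"z": 0,"claw": 0}
    - {"ax": 0,"ay": 0,"az": 0,"x": 0,"y": 0,"z": 0,"claw": 0}
    - {"ax": 0,"ay": 0,"az": 0,"x": 0,"y": 0,"z": 0,"claw": 0}
    - {"ax": 0,"ay": 0,"az": 0,"x": 0,"y": 0,"z": 0,"claw": 0}
    - {"ax": 0,"ay": 0,"az": 0,"x": 0,"y": 0,"z": 0,"claw": 0}
    - {"ax": 0,"ay": 0,"az": 0,"x": 0,"y": 0,"z": 0,"claw": 0}
  squeeze: 50

```text
time_s: 4.8
tool_pos: [0.5097, -0.3656, 0.0304]
tool_rot: [180.0, -0.0, 115.2]
force: [-0.9, -0.7, 1.3]
grip_width: 0.0313
```

```bash
python3 - <<'E'
from h import *
for i in range(3):
    o=status.get_obs(); print(o['time_s'],o['tool_pos'],o['tool_rot'],o['force'],o['wrist_torque'],o['grip_width'])
    im=vision.read_camera('wrist')
save('w4',im); np.save('w4.npy',im); np.save('w4o.npy',o,allow_pickle=True)
E
```

```text
4.8 [ 0.50970635 -0.36564693  0.03041585] [ 1.79999667e+02 -3.98193978e-03  1.15189103e+02] [-0.90667919 -0.66910156  1.25081174] [-0.06197059 -0.01120075  0.0396334 ] 0.031324573879251666
4.85 [ 0.50963725 -0.36567429  0.03039385] [-1.79992314e+02 -4.58575668e-03  1.15191642e+02] [-0.18490022  0.02610863 -3.03899968] [-0.08034279  0.03378499  0.0053015 ] 0.027732569247105904
4.9 [ 0.50963628 -0.36570893  0.03041378] [-1.79994357e+02 -3.12956121e-03  1.15186863e+02] [ 0.8284791  -0.11355975  0.12259559] [-0.05653336  0.04699826  0.00789712] 0.027469002899611347
```

View pics/w4.png

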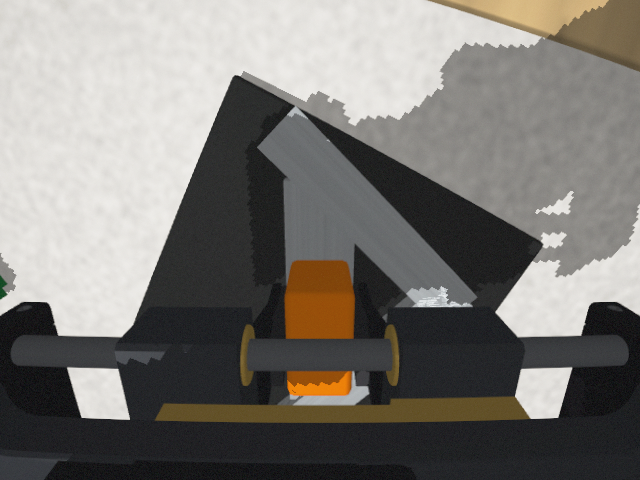

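```bash
python3 - <<'E'
from h import *
im=np.load('w4.npy')
save('c7',cv2.resize(im[90:320,240:490],None,fx=2.5,fy=2.5,interpolation=cv2.INTER_CUBIC))
E
```

```text
(no output)
```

View pics/c7.png

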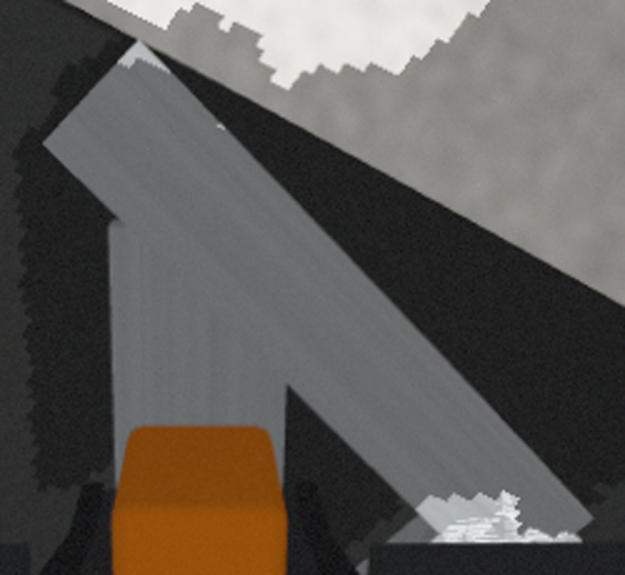

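```bash
python3 - <<'E'
from h import *
o=np.load('w4o.npy',allow_pickle=True).item(); W=cam('wrist',o)
Q=np.array([[-75,60,18],[-75,35,18],[55,60,18]])/1e3
x,r=fit([(W,Q,unc([(139,40),(43,143),(592,520)],2.5,(240,90)))],[.51,-.37,-.35])
print(x[:2],np.degrees(x[2]),r.round(1).tolist(),o['tool_pos'])
y=np.radians(o['tool_rot'][2]); d=x[:2]-o['tool_pos'][:2]
print('offset sq in tool x,y(y mirrored):',d@[np.cos(y),np.sin(y)],d@[np.sin(y),-np.cos(y)])
E
```

```text
[ 0.51071589 -0.36802622] -20.13094683668978 [[0.4, 0.3], [0.2, 0.2], [-1.0, -1.2]] [ 0.50963628 -0.36570893  0.03041378]
offset sq in tool x,y(y mirrored): -0.0025564179789759078 -9.207528620001164e-06
```

>>> step_arm:
  series:
    - {"ax": 0,"ay": 0,"az": 0,"x": 0,"y": 0,"z": 0.03,"claw": 0}
    - {"ax": 0,"ay": 0,"az": 0,"x": 0,"y": 0,"z": 0.07,"claw": 0}
    - {"ax": 0,"ay": 0,"az": 0,"x": 0,"y": 0.02,"z": 0.1,"claw": 0}
    - {"ax": 0,"ay": 0,"az": 5,"x": 0.01,"y": 0.06,"z": 0.1,"claw": 0}
    - {"ax": 0,"ay": 0,"az": 10,"x": 0.023,"y": 0.1,"z": 0.1,"claw": 0}
    - {"ax": 0,"ay": 0,"az": 15,"x": 0.036,"y": 0.14,"z": 0.1,"claw": 0}
    - {"ax": 0,"ay": 0,"az": 20,"x": 0.048,"y": 0.18,"z": 0.1,"claw": 0}
    - {"ax": 0,"ay": 0,"az": 25,"x": 0.06,"y": 0.22,"z": 0.1,"claw": 0}
    - {"ax": 0,"ay": 0,"az": 29,"x": 0.07,"y": 0.26,"z": 0.1,"claw": 0}
    - {"ax": 0,"ay": 0,"az": 31.2,"x": 0.08,"y": 0.295,"z": 0.1,"claw": 0}
    - {"ax": 0,"ay": 0,"az": 31.2,"x": 0.08,"y": 0.318,"z": 0.1,"claw": 0}
    - {"ax": 0,"ay": 0,"az": 31.2,"x": 0.08,"y": 0.318,"z": 0.1,"claw": 0}

```text
time_s: 6.15
tool_pos: [0.5891, -0.0414, 0.1289]
tool_rot: [179.9, -0.2, 146.8]
force: [-0.2, 0.4, -4.7]
grip_width: 0.0281
```

```bash
python3 - <<'E'
from h import *
vision.read_camera('wrist');vision.read_camera('wrist');vision.read_camera('wrist')
o=status.get_obs(); im=vision.read_camera('wrist'); save('w5',im); np.save('w5.npy',im); np.save('w5o.npy',o,allow_pickle=True); print(o['time_s'],o['tool_pos'],o['tool_rot'],o['force'],o['grip_width'])
E
```

```text
6.3 [ 0.58888445 -0.04876741  0.12962644] [-1.79893268e+02 -4.71235679e-02  1.46347422e+02] [ 0.43658339 -1.84277437 -4.34854066] 0.027293551660180562
```

View pics/w5.png

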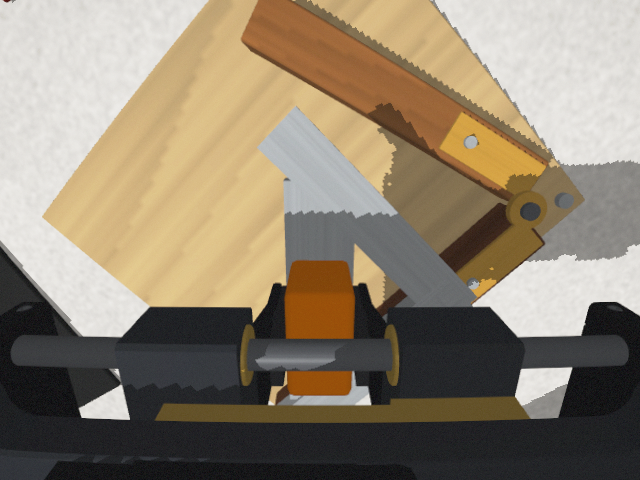

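```bash
python3 - <<'E'
from h import *
o=np.load('w5o.npy',allow_pickle=True).item(); W=cam('wrist',o)
B=np.array([[50,50,9],[-250,-270,9],[0,0,53]])/1e3
x,r=fit([(W,B,np.array([(584,200),(42,216),(525,211.]) if 0 else np.array([(584,200),(42,216),(525,211)],float))],[.64,.09,.2]); print(x[:2],np.degrees(x[2]),r.round(1).tolist())
E
```

```text
File "<stdin>", line 4
    x,r=fit([(W,B,np.array([(584,200),(42,216),(525,211.]) if 0 else np.array([(584,200),(42,216),(525,211)],float))],[.64,.09,.2]); print(x[:2],np.degrees(x[2]),r.round(1).tolist())
                                                        ^
SyntaxError: closing parenthesis ']' does not match opening parenthesis '('
```

```bash
python3 - <<'E'
from h import *
o=np.load('w5o.npy',allow_pickle=True).item(); W=cam('wrist',o)
B=np.array([[50,50,9],[-250,-270,9],[0,0,53]])/1e3
x,r=fit([(W,B,np.array([(584,200),(42,216),(525,211)],float))],[.64,.09,.2]); print(x[:2],np.degrees(x[2]),r.round(1).tolist())
E
```

```text
[0.64097153 0.08500504] 11.282208413271212 [[-0.3, -0.4], [-2.5, 0.2], [3.6, 0.6]]
```

>>> step_arm:
  series:
    - {"ax": 0,"ay": 0,"az": 0,"x": 0,"y": 0,"z": -0.03,"claw": 0}
    - {"ax": 0,"ay": 0,"az": 0,"x": 0,"y": 0,"z": -0.06,"claw": 0}
    - {"ax": 0,"ay": 0,"az": 0,"x": 0,"y": 0,"z": -0.08,"claw": 0}
    - {"ax": 0,"ay": 0,"az": 0,"x": 0,"y": 0,"z": -0.09,"claw": 0}
    - {"ax": 0,"ay": 0,"az": 0,"x": 0,"y": 0,"z": -0.094,"claw": 0}
    - {"ax": 0,"ay": 0,"az": 0,"x": 0,"y": 0,"z": -0.094,"claw": 0}
    - {"ax": 0,"ay": 0,"az": 0,"x": 0,"y": 0,"z": -0.094,"claw": 0}

```text
time_s: 7.05
tool_pos: [0.5908, -0.0481, 0.0377]
tool_rot: [179.9, 0.1, 146.4]
force: [0.3, -0.4, -3.7]
grip_width: 0.0277
```

```bash
python3 - <<'E'
from h import *
o=status.get_obs(); im=vision.read_camera('wrist'); save('w6',im); s=vision.read_camera('scene'); save('s6',cv2.resize(s[130:370,180:420],None,fx=2.4,fy=2.4)); print(o['time_s'],o['tool_pos'],o['tool_rot'],o['force'],o['wrist_torque'])
E
```

```text
7.05 [ 0.59080448 -0.04807621  0.03772186] [1.79926761e+02 1.10936601e-01 1.46363076e+02] [ 0.28856695 -0.41623239 -3.72761491] [-0.02242343  0.08940235 -0.05175524]
```

View pics/s6.png

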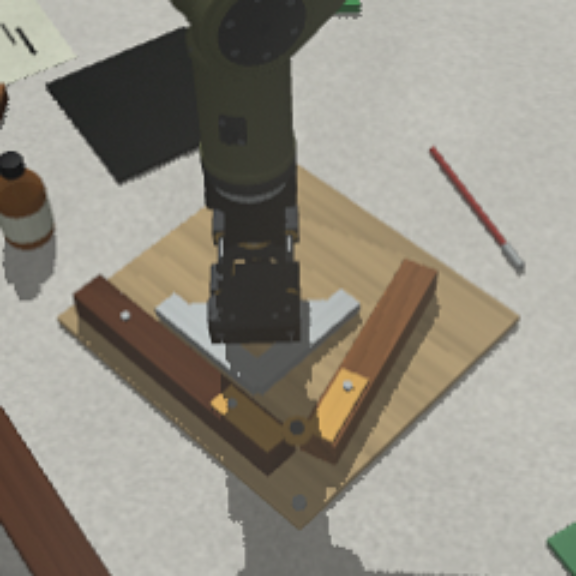

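View pics/w6.png

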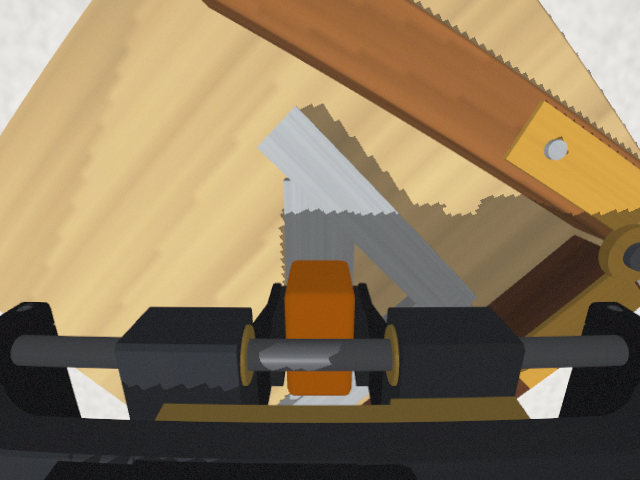

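>>> step_arm:
  series:
    - {"ax": 0,"ay": 0,"az": 0,"x": 0.006,"y": 0.001,"z": -0.001,"claw": 0}
    - {"ax": 0,"ay": 0,"az": 0,"x": 0.0118,"y": 0.0023,"z": -0.0015,"claw": 0}
    - {"ax": 0,"ay": 0,"az": 0,"x": 0.0137,"y": 0.0027,"z": -0.0015,"claw": 0}
    - {"ax": 0,"ay": 0,"az": 0,"x": 0.0147,"y": 0.0029,"z": -0.0015,"claw": 0}
    - {"ax": 0,"ay": 0,"az": 0,"x": 0.0147,"y": 0.0029,"z": -0.0015,"claw": 0}
    - {"ax": 0,"ay": 0,"az": 0,"x": 0.0147,"y": 0.0029,"z": -0.0015,"claw": 0}

```text
time_s: 7.75
tool_pos: [0.6044, -0.0448, 0.0348]
tool_rot: [-180.0, -0.0, 146.4]
force: [-0.6, -0.7, -4.6]
grip_width: 0.0275
```

>>> step_arm:
  series:
    - {"ax": 0,"ay": 0,"az": 0,"x": 0.001,"y": 0.0002,"z": 0,"claw": 0}
    - {"ax": 0,"ay": 0,"az": 0,"x": 0.002,"y": 0.0004,"z": 0,"claw": 0}
    - {"ax": 0,"ay": 0,"az": 0,"x": 0.003,"y": 0.0006,"z": 0,"claw": 0}
    - {"ax": 0,"ay": 0,"az": 0,"x": 0.003,"y": 0.0006,"z": 0,"claw": 0}

```text
time_s: 8.15
tool_pos: [0.6045, -0.0449, 0.0343]
tool_rot: [-179.8, -0.3, 146.4]
force: [-8.3, -1.4, 0.6]
grip_width: 0.0276
```

>>> step_arm:
  series:
    - {"ax": 0,"ay": 0,"az": 0,"x": -0.0035,"y": 0.0098,"z": 0,"claw": 0}
    - {"ax": 0,"ay": 0,"az": 0,"x": -0.0054,"y": 0.0196,"z": 0,"claw": 0}
    - {"ax": 0,"ay": 0,"az": 0,"x": -0.007,"y": 0.0275,"z": 0,"claw": 0}
    - {"ax": 0,"ay": 0,"az": 0,"x": -0.0082,"y": 0.0334,"z": 0,"claw": 0}
    - {"ax": 0,"ay": 0,"az": 0,"x": -0.0093,"y": 0.0392,"z": 0,"claw": 0}
    - {"ax": 0,"ay": 0,"az": 0,"x": -0.0105,"y": 0.0451,"z": 0,"claw": 0}
    - {"ax": 0,"ay": 0,"az": 0,"x": -0.0113,"y": 0.0491,"z": 0,"claw": 0}
    - {"ax": 0,"ay": 0,"az": 0,"x": -0.0113,"y": 0.0491,"z": 0,"claw": 0}
    - {"ax": 0,"ay": 0,"az": 0,"x": -0.0113,"y": 0.0491,"z": 0,"claw": 0}

```text
time_s: 9.05
tool_pos: [0.5947, 0.0039, 0.0343]
tool_rot: [-179.8, -0.1, 146.4]
force: [-4.5, -4.8, -4.7]
grip_width: 0.0279
```

```bash
python3 - <<'E'
from h import *
o=status.get_obs(); im=vision.read_camera('wrist'); save('w7',im);  print(o['time_s'],o['tool_pos'],o['tool_rot'],o['force'],o['wrist_torque'])
E
```

```text
9.05 [0.59468242 0.00385048 0.03434293] [-1.79817401e+02 -7.20714132e-02  1.46392489e+02] [-4.49833154 -4.76382856 -4.74214574] [-1.15753954  0.96971614  0.05260929]
```

View pics/w7.png

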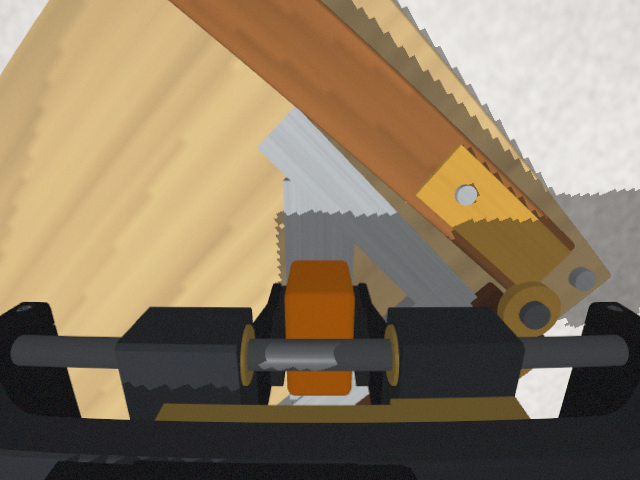

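>>> step_arm:
  series:
    - {"ax": 0,"ay": 0,"az": 0,"x": -0.0008,"y": 0.0039,"z": 0,"claw": 0}
    - {"ax": 0,"ay": 0,"az": 0,"x": -0.0016,"y": 0.0078,"z": 0,"claw": 0}
    - {"ax": 0,"ay": 0,"az": 0,"x": -0.0022,"y": 0.0108,"z": 0,"claw": 0}
    - {"ax": 0,"ay": 0,"az": 0,"x": -0.0024,"y": 0.0118,"z": 0,"claw": 0}
    - {"ax": 0,"ay": 0,"az": 0,"x": -0.0024,"y": 0.0118,"z": 0,"claw": 0}
    - {"ax": 0,"ay": 0,"az": 0,"x": -0.0024,"y": 0.0118,"z": 0,"claw": 0}

```text
time_s: 9.7
tool_pos: [0.5924, 0.0153, 0.0343]
tool_rot: [-179.8, -0.0, 146.4]
force: [-3.5, -4.4, -5.1]
grip_width: 0.0276
```

>>> step_arm:
  series:
    - {"ax": 0,"ay": 0,"az": 0,"x": 0,"y": 0.001,"z": 0,"claw": 0}
    - {"ax": 0,"ay": 0,"az": 0,"x": -0.0002,"y": 0.002,"z": 0,"claw": 0}
    - {"ax": 0,"ay": 0,"az": 0,"x": -0.0002,"y": 0.002,"z": 0,"claw": 0}
    - {"ax": 0,"ay": 0,"az": 0,"x": -0.0002,"y": 0.002,"z": 0,"claw": 0}

```text
time_s: 10.1
tool_pos: [0.5922, 0.0167, 0.0343]
tool_rot: [-179.8, -0.0, 146.4]
force: [-4.2, -6.0, -4.8]
grip_width: 0.0276
```

>>> step_arm:
  series:
    - {"ax": 0,"ay": 0,"az": 0,"x": 0,"y": 0.001,"z": 0,"claw": 0}
    - {"ax": 0,"ay": 0,"az": 0,"x": 0,"y": 0.002,"z": 0,"claw": 0}
    - {"ax": 0,"ay": 0,"az": 0,"x": 0,"y": 0.002,"z": 0,"claw": 0}
    - {"ax": 0,"ay": 0,"az": 0,"x": 0,"y": 0.002,"z": 0,"claw": 0}

```text
time_s: 10.5
tool_pos: [0.5921, 0.0167, 0.0344]
tool_rot: [-179.7, 0.0, 146.3]
force: [-3.8, -9.1, -2.9]
grip_width: 0.0278
```

>>> step_arm:
  series:
    - {"ax": 0,"ay": 0,"az": 0,"x": 0.001,"y": 0.001,"z": 0,"claw": 0}
    - {"ax": 0,"ay": 0,"az": 0,"x": 0.0015,"y": 0.002,"z": 0,"claw": 0}
    - {"ax": 0,"ay": 0,"az": 0,"x": 0.002,"y": 0.003,"z": 0,"claw": 0}
    - {"ax": 0,"ay": 0,"az": 0,"x": 0.002,"y": 0.003,"z": 0,"claw": 0}
    - {"ax": 0,"ay": 0,"az": 0,"x": 0.002,"y": 0.003,"z": 0,"claw": 0}
    - {"ax": 0,"ay": 0,"az": 0,"x": 0.002,"y": 0.003,"z": 0,"claw": 0}
    - {"ax": 0,"ay": 0,"az": 0,"x": 0.002,"y": 0.003,"z": 0,"claw": 0}
    - {"ax": 0,"ay": 0,"az": 0,"x": 0.002,"y": 0.003,"z": 0,"claw": 0}

```text
time_s: 11.3
tool_pos: [0.5921, 0.0169, 0.0345]
tool_rot: [-179.4, -0.1, 146.2]
force: [-10.0, -13.2, 2.6]
grip_width: 0.0277
```

```bash
python3 - <<'E'
from h import *
o=status.get_obs(); im=vision.read_camera('wrist'); save('w8',im); np.save('w8.npy',im); np.save('w8o.npy',o,allow_pickle=True); t=vision.read_camera('top'); s=vision.read_camera('scene'); np.save('s8.npy',s); save('s8',cv2.resize(s[170:370,190:410],None,fx=2.9,fy=2.9,interpolation=cv2.INTER_CUBIC));
print(o['time_s'],o['tool_pos'],o['tool_rot'],o['force'],o['wrist_torque'])
E
```

```text
11.3 [0.59212655 0.01686305 0.03447728] [-1.79404872e+02 -8.89456656e-02  1.46215909e+02] [ -9.96747752 -13.1936388    2.57248149] [-2.90172546  2.12617968  0.24334272]
```

View pics/w8.png

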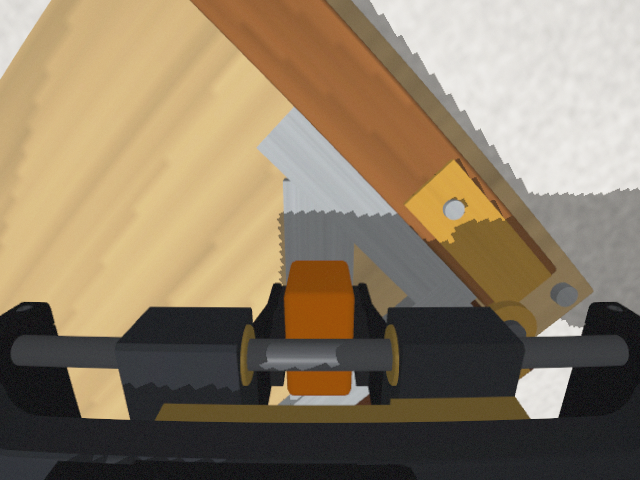

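View pics/s8.png

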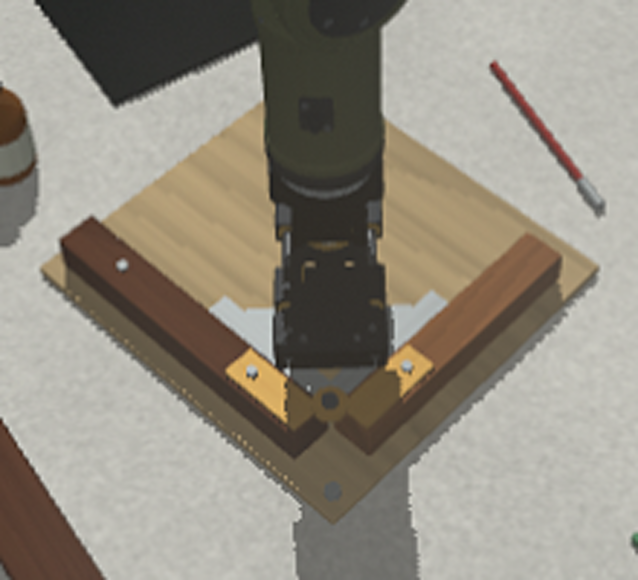

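```bash
python3 - <<'E'
from h import *
im=np.load('w8.npy')
save('c8',cv2.resize(im[0:320,180:600],None,fx=1.85,fy=1.85,interpolation=cv2.INTER_CUBIC))
save('c8b',cv2.resize(im[90:310,240:500],None,fx=2.7,fy=2.7,interpolation=cv2.INTER_CUBIC))
E
```

```text
(no output)
```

View pics/c8.png

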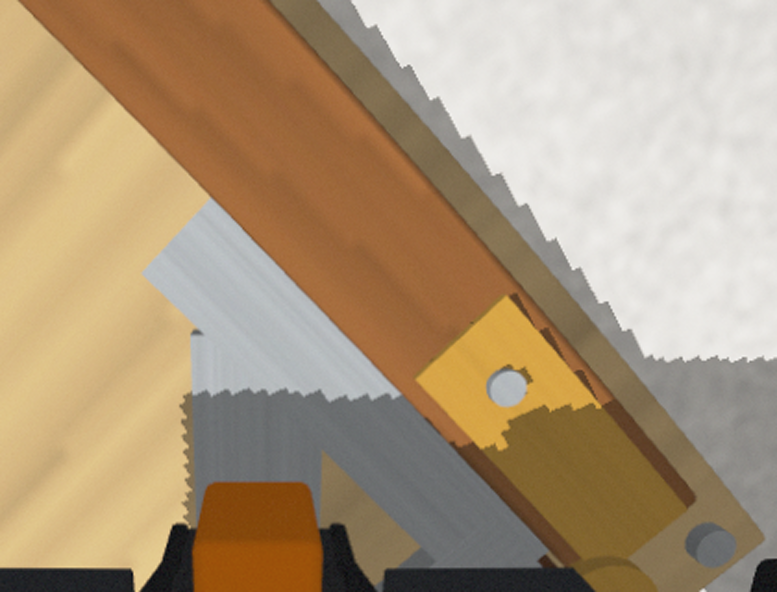

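View pics/c8b.png

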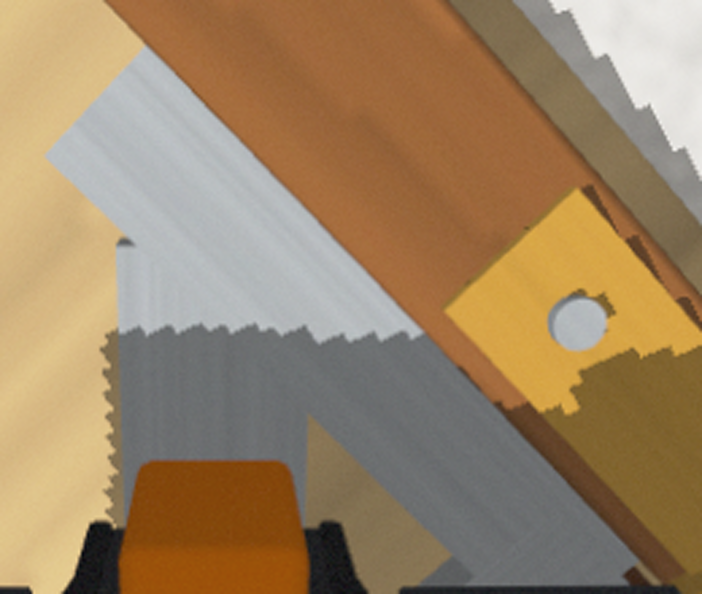

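```bash
python3 - <<'E'
from h import *
o=np.load('w8o.npy',allow_pickle=True).item(); W=cam('wrist',o); print(W[3])
def ang(p,z,s=2.7,off=(240,90)):
    r=ray(W,unc(p,s,off),z); d=r[0]-r[1]; return np.degrees(np.arctan2(-d[1],-d[0])).round(2), r[:,:2].round(4).tolist()
print('fence top inner',ang([(105,0),(445,310)],.041))
print('fence top outer c8',ang([(268,0),(510,293)],.041,1.85,(180,0)))
print('board edge c8',ang([(315,0),(763,535)],.009,1.85,(180,0)))
print('sq edge',ang([(145,45),(635,567)],.022))
print('sq edge',ang([(145,45),(420,330)],.022))
B=(.641,.0865)
E
```

```text
[0.52296859 0.06535256 0.19017734]
fence top inner (np.float64(15.03), [[0.5022, 0.0586], [0.5683, 0.0763]])
fence top outer c8 (np.float64(9.38), [[0.4862, 0.0905], [0.5631, 0.1032]])
board edge c8 (np.float64(11.31), [[0.4846, 0.1053], [0.6791, 0.1442]])
sq edge (np.float64(10.68), [[0.5089, 0.0591], [0.638, 0.0835]])
sq edge (np.float64(11.27), [[0.5089, 0.0591], [0.5747, 0.0722]])
```

>>> step_arm:
  series:
    - {"ax": 0,"ay": 0,"az": 0.2,"x": 0.001,"y": 0.0015,"z": 0,"claw": 0}
    - {"ax": 0,"ay": 0,"az": 0.2,"x": 0.001,"y": 0.003,"z": 0,"claw": 0}
    - {"ax": 0,"ay": 0,"az": 0.2,"x": 0.001,"y": 0.003,"z": 0,"claw": 0}
    - {"ax": 0,"ay": 0,"az": 0.2,"x": 0.001,"y": 0.003,"z": 0,"claw": 0}
    - {"ax": 0,"ay": 0,"az": 0.2,"x": 0.001,"y": 0.003,"z": 0,"claw": 0}
    - {"ax": 0,"ay": 0,"az": 0.2,"x": 0.001,"y": 0.003,"z": 0,"claw": 0}
    - {"ax": 0,"ay": 0,"az": 0.2,"x": 0.001,"y": 0.003,"z": 0,"claw": 0}
    - {"ax": 0,"ay": 0,"az": 0.2,"x": 0.001,"y": 0.003,"z": 0,"claw": 0}
    - {"ax": 0,"ay": 0,"az": 0.2,"x": 0.001,"y": 0.003,"z": 0,"claw": 0}
    - {"ax": 0,"ay": 0,"az": 0.2,"x": 0.001,"y": 0.003,"z": 0,"claw": 0}

```text
time_s: 12.45
tool_pos: [0.5922, 0.017, 0.0345]
tool_rot: [-179.2, -0.1, 146.3]
force: [-12.6, -18.6, 4.7]
grip_width: 0.0278
```

```bash
python3 - <<'E'
from h import *
o=status.get_obs(); s=vision.read_camera('scene'); np.save('s9.npy',s); save('s9',cv2.resize(s[230:330,200:400],None,fx=4,fy=4,interpolation=cv2.INTER_CUBIC));
print(o['time_s'],o['tool_pos'],o['tool_rot'],o['force'],o['wrist_torque'])
E
```

```text
12.45 [0.59215769 0.01700881 0.03453478] [-1.79205598e+02 -1.05564373e-01  1.46285034e+02] [-12.61853394 -18.6393338    4.66982252] [-3.83770952  2.68077321  0.15098346]
```

View pics/s9.png

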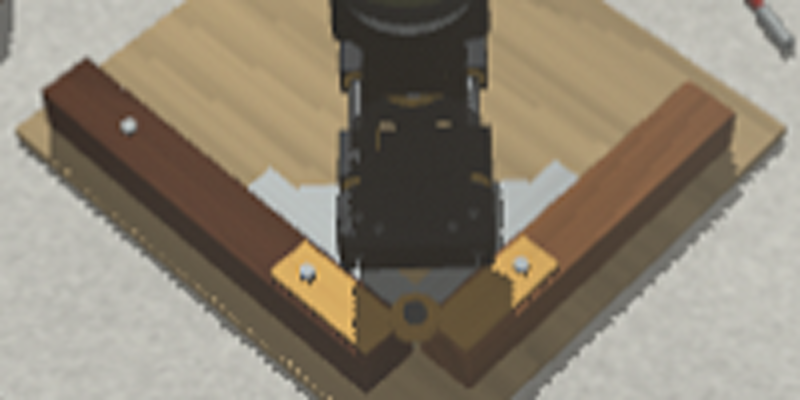

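```bash
python3 - <<'E'
from h import *
S=cam('scene'); u=lambda p: unc(p,4,(200,230))
F=np.array([[0,-257,41],[35,-257,41],[0,0,53],[50,-270,9],[-250,50,9]])/1e3
x,r=fit([(S,F,u([(88,57),(44,92),(415,313),(17,130),(784,130)]))],[.64,.09,.2]); print(x,np.degrees(x[2]),r.round(1).tolist())
c,s=np.cos(x[2]),np.sin(x[2])
p=ray(S,u([(688,82),(735,118)]),.041)[:,:2]-x[:2]; v=p@np.array([[c,-s],[s,c]]); print(v)
print('swing from inner',np.arctan2(-v[0,1],-v[0,0]),'from outer',np.arctan2(-v[1,1],-v[1,0])+np.arctan2(35,217))
E
```

```text
[0.64162273 0.09065782 0.19427039] 11.130873650301842 [[0.0, -0.3], [-1.1, -0.1], [0.4, 0.3], [-0.8, -0.2], [2.1, -0.1]]
[[-0.21496782 -0.00046809]
 [-0.213212    0.03417275]]
swing from inner 0.0021774810088394905 from outer 0.0009888421759961241
```

>>> step_arm:
  series:
    - {"ax": 0,"ay": 0,"az": 0,"x": -0.004,"y": -0.006,"z": 0,"claw": 0}
    - {"ax": 0,"ay": 0,"az": 0,"x": -0.008,"y": -0.012,"z": 0,"claw": 0}
    - {"ax": 0,"ay": 0,"az": 0,"x": -0.013,"y": -0.02,"z": 0,"claw": 0}
    - {"ax": 0,"ay": 0,"az": 0,"x": -0.02,"y": -0.032,"z": 0,"claw": 0}
    - {"ax": 0,"ay": 0,"az": 0,"x": -0.026,"y": -0.042,"z": 0.005,"claw": 0}
    - {"ax": 0,"ay": 0,"az": 0,"x": -0.026,"y": -0.045,"z": 0.03,"claw": 0}
    - {"ax": 0,"ay": 0,"az": 0,"x": -0.026,"y": -0.045,"z": 0.07,"claw": 0}
    - {"ax": 0,"ay": 0,"az": 0,"x": -0.026,"y": -0.045,"z": 0.11,"claw": 0}
    - {"ax": 0,"ay": 0,"az": 0,"x": -0.026,"y": -0.045,"z": 0.11,"claw": 0}
    - {"ax": 0,"ay": 0,"az": 0,"x": -0.026,"y": -0.045,"z": 0.11,"claw": 0}

```text
time_s: 13.5
tool_pos: [0.5709, -0.0187, 0.1461]
tool_rot: [179.9, 0.1, 146.6]
force: [-0.5, 0.6, -4.6]
grip_width: 0.0276
```

```bash
python3 - <<'E'
from h import *
vision.read_camera('wrist')
o=status.get_obs(); im=vision.read_camera('wrist'); save('w9',im); np.save('w9.npy',im); np.save('w9o.npy',o,allow_pickle=True)
s=vision.read_camera('scene'); save('s10',cv2.resize(s[180:340,190:410],None,fx=3.5,fy=3.5,interpolation=cv2.INTER_CUBIC));
print(o['time_s'],o['tool_pos'],o['tool_rot'],o['force'],o['wrist_torque'])
E
```

```text
13.55 [ 0.56964723 -0.01849307  0.14439785] [-1.79990714e+02 -5.95629884e-02  1.46576662e+02] [-0.4863929   0.27400068 -5.09568925] [-0.0161432   0.09314836 -0.04953767]
```

View pics/w9.png

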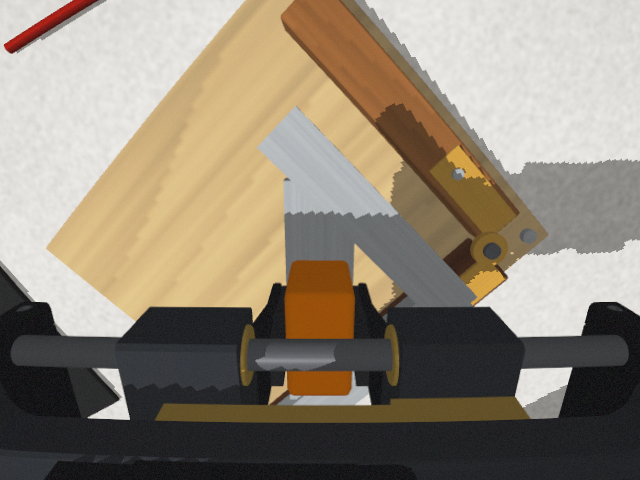

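View pics/s10.png

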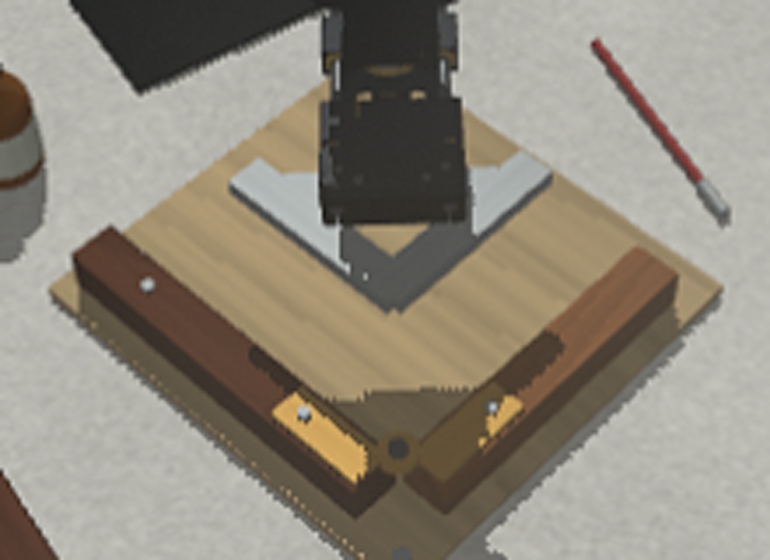

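>>> step_arm:
  series:
    - {"ax": 0,"ay": 0,"az": -2,"x": -0.006,"y": -0.04,"z": 0,"claw": 0}
    - {"ax": 0,"ay": 0,"az": -4,"x": -0.013,"y": -0.08,"z": 0,"claw": 0}
    - {"ax": 0,"ay": 0,"az": -6,"x": -0.02,"y": -0.12,"z": 0,"claw": 0}
    - {"ax": 0,"ay": 0,"az": -8,"x": -0.026,"y": -0.16,"z": 0,"claw": 0}
    - {"ax": 0,"ay": 0,"az": -10,"x": -0.032,"y": -0.2,"z": 0,"claw": 0}
    - {"ax": 0,"ay": 0,"az": -12,"x": -0.038,"y": -0.24,"z": 0,"claw": 0}
    - {"ax": 0,"ay": 0,"az": -13.8,"x": -0.045,"y": -0.28,"z": -0.005,"claw": 0}
    - {"ax": 0,"ay": 0,"az": -13.8,"x": -0.051,"y": -0.32,"z": -0.02,"claw": 0}
    - {"ax": 0,"ay": 0,"az": -13.8,"x": -0.057,"y": -0.3575,"z": -0.04,"claw": 0}
    - {"ax": 0,"ay": 0,"az": -13.8,"x": -0.057,"y": -0.3575,"z": -0.06,"claw": 0}
    - {"ax": 0,"ay": 0,"az": -13.8,"x": -0.057,"y": -0.3575,"z": -0.07,"claw": 0}
    - {"ax": 0,"ay": 0,"az": -13.8,"x": -0.057,"y": -0.3575,"z": -0.07,"claw": 0}

```text
time_s: 14.85
tool_pos: [0.5123, -0.3732, 0.0717]
tool_rot: [-179.9, -0.4, 132.9]
force: [0.2, 0.4, -4.5]
grip_width: 0.0277
```

```bash
python3 - <<'E'
from h import *
for i in range(3):
    o=status.get_obs(); im=vision.read_camera('wrist')
save('w10',im)
print(o['time_s'],o['tool_pos'],o['tool_rot'],o['force'],o['wrist_torque'])
E
```

```text
14.95 [ 0.51436022 -0.37415879  0.07467573] [ 1.79967196e+02 -5.38192197e-02  1.32925620e+02] [-0.11835427  0.78452421 -4.14500786] [-0.13498672  0.00111684  0.08238338]
```

View pics/w10.png

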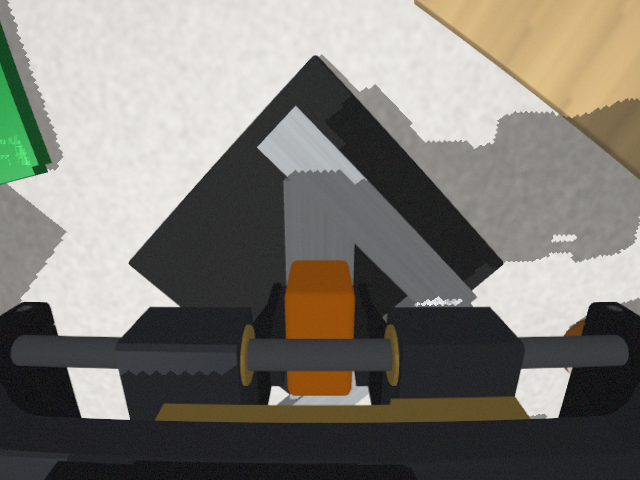

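Square is well centred over the mat. I'll lower it slowly by about 43 mm.

>>> step_arm:
  series:
    - {"ax": 0,"ay": 0,"az": 0,"x": 0,"y": 0,"z": -0.015,"claw": 0}
    - {"ax": 0,"ay": 0,"az": 0,"x": 0,"y": 0,"z": -0.03,"claw": 0}
    - {"ax": 0,"ay": 0,"az": 0,"x": 0,"y": 0,"z": -0.038,"claw": 0}
    - {"ax": 0,"ay": 0,"az": 0,"x": 0,"y": 0,"z": -0.042,"claw": 0}
    - {"ax": 0,"ay": 0,"az": 0,"x": 0,"y": 0,"z": -0.042,"claw": 0}
    - {"ax": 0,"ay": 0,"az": 0,"x": 0,"y": 0,"z": -0.042,"claw": 0}
    - {"ax": 0,"ay": 0,"az": 0,"x": 0,"y": 0,"z": -0.042,"claw": 0}

```text
time_s: 15.7
tool_pos: [0.5139, -0.3762, 0.0336]
tool_rot: [180.0, 0.1, 132.8]
force: [-0.6, 0.1, -4.9]
grip_width: 0.0278
```

>>> step_arm:
  series:
    - {"ax": 0,"ay": 0,"az": 0,"x": 0,"y": 0,"z": -0.0015,"claw": 0}
    - {"ax": 0,"ay": 0,"az": 0,"x": 0,"y": 0,"z": -0.003,"claw": 0}
    - {"ax": 0,"ay": 0,"az": 0,"x": 0,"y": 0,"z": -0.003,"claw": 0}
    - {"ax": 0,"ay": 0,"az": 0,"x": 0,"y": 0,"z": -0.003,"claw": 0}

```text
time_s: 16.1
tool_pos: [0.5138, -0.376, 0.0304]
tool_rot: [180.0, 0.0, 132.8]
force: [0.1, -0.1, -0.9]
grip_width: 0.0274
```

The vertical load has come off (-4.9 to -0.9 N), so the square is on the mat. I'll release it, then lift.

>>> step_arm:
  series:
    - {"ax": 0,"ay": 0,"az": 0,"x": 0,"y": 0,"z": 0,"claw": 60}
    - {"ax": 0,"ay": 0,"az": 0,"x": 0,"y": 0,"z": 0,"claw": 70}
    - {"ax": 0,"ay": 0,"az": 0,"x": 0,"y": 0,"z": 0,"claw": 70}
    - {"ax": 0,"ay": 0,"az": 0,"x": 0,"y": 0,"z": 0,"claw": 70}
    - {"ax": 0,"ay": 0,"az": 0,"x": 0,"y": 0,"z": 0,"claw": 70}
    - {"ax": 0,"ay": 0,"az": 0,"x": 0,"y": 0,"z": 0.02,"claw": 70}
    - {"ax": 0,"ay": 0,"az": 0,"x": 0,"y": 0,"z": 0.05,"claw": 70}
    - {"ax": 0,"ay": 0,"az": 0,"x": 0,"y": 0,"z": 0.1,"claw": 70}
    - {"ax": 0,"ay": 0,"az": 0,"x": 0,"y": 0,"z": 0.15,"claw": 70}
    - {"ax": 0,"ay": 0,"az": 0,"x": 0,"y": 0,"z": 0.2,"claw": 70}
    - {"ax": 0,"ay": 0,"az": 0,"x": 0.02,"y": -0.04,"z": 0.22,"claw": 70}
    - {"ax": 0,"ay": 0,"az": 0,"x": 0.04,"y": -0.08,"z": 0.24,"claw": 70}

```text
time_s: 17.3
tool_pos: [0.5554, -0.4554, 0.2738]
tool_rot: [179.8, 0.2, 133.0]
force: [0.6, -0.4, 0.0]
grip_width: 0.0612
```

```bash
python3 - <<'E'
from h import *
for i in range(4):
    o=status.get_obs(); im=vision.read_camera('wrist')
save('w11',im); np.save('w11.npy',im); np.save('w11o.npy',o,allow_pickle=True)
s=vision.read_camera('scene'); np.save('s11.npy',s); save('s11',s)
save('s11b',cv2.resize(s[230:330,200:400],None,fx=4,fy=4,interpolation=cv2.INTER_CUBIC));
print(o['time_s'],o['tool_pos'],o['tool_rot'],o['force'])
E
```

```text
17.45 [ 0.55348935 -0.45887227  0.26971323] [-1.79836907e+02  8.62326667e-02  1.32636297e+02] [-0.91080061  0.81049672 -0.45896494]
```

View pics/w11.png

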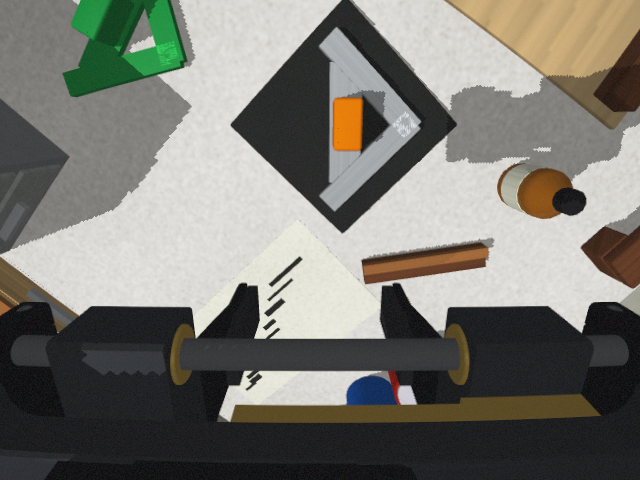

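View pics/s11.png

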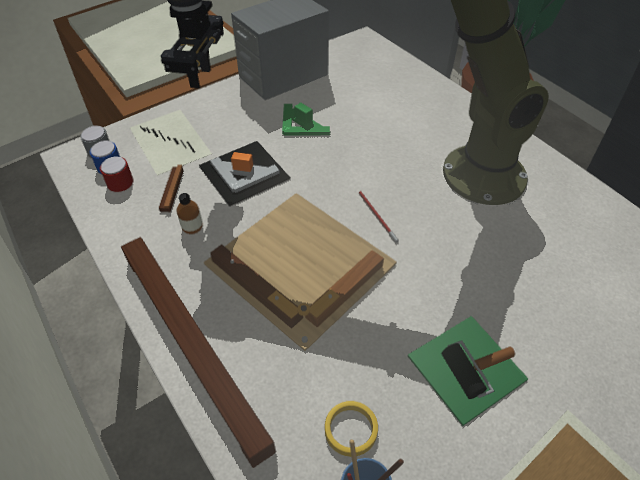

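View pics/s11b.png

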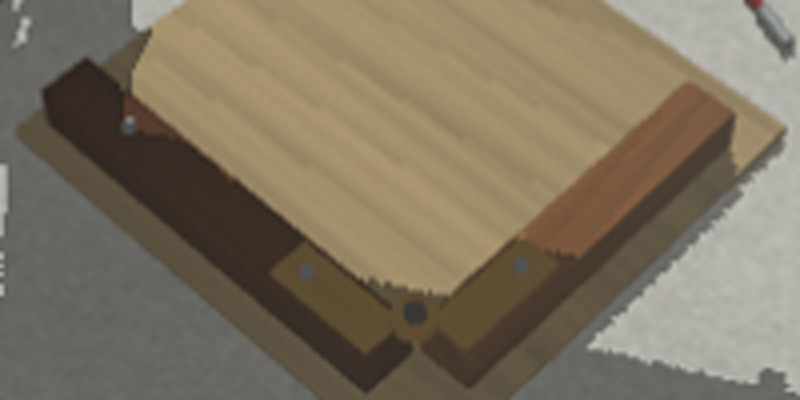

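The fence end is at the same pixels as during the press (688,82 and 735,118), the square is flat and centred on the mat, and the bottle is upright. I'll hand it in.

```bash
python3 - <<'E'
from h import *
o=status.get_obs(); print(abs(o['joint_velocities']).max(),o['time_s'])
print(workorder.sign_off())
E
```

```text
1.9261431747573836 17.55
the job is handed in; nothing more can be done
None
```

I pressed the square into the jig corner, pushed the swinging fence back to right angles, and laid the square back on the mat. I handed the job in at 17.6 s; no verdict was reported.

- **Press:** I held the square against both fences for over 1.5 s. The wrist read about 12 N, then about 16 N, against the fixed fence, and about 11 N, then about 16 N, against the moving one. No gap showed along the moving fence; I did not look closely at the fixed-fence side.
- **Fence angle:** it measured about 0.002 rad during the press, starting from about 0.27. After I backed off, the fence end was at the same pixels.
- **At the end:** the square lay flat and near the middle of the mat, by eye and from the release position. The bottle was upright. The gripper was open, about 0.27 m up and touching nothing.

**Disagreements:**
- The scene and top cameras placed the board and mat 6 to 8 mm apart in y, so I used the wrist camera and the contact forces instead.
- Quick wrist-image estimates of the fence edge gave 15.0° and 9.4°, against 11.3° for the board. I discarded them because the edge points were poorly chosen, and relied on the scene-camera fit.

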